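# Unlock the folding lid stay and close the sample chest

## Task

Close the blue sample chest. Its white lid is propped open by a folding metal stay whose knee is locked past centre: lift the knee by its red grip bar until it has passed centre and the stay can fold, then lower the lid gently, without letting it slam, until it lies fully shut on the chest. Leave the specimen cup, the pink-capped jar and the timer where they stand.

Things in the scene. Friction and masses are not known exactly. Their poses are not given: they have to be found in the camera images.
- chest: Open blue chest fixed to the worktop, 220 deep (its x) x 170 wide (its y) x 90 mm high to the rim. Origin: centre of its underside; z up. Its own -x side is the front (towards the robot when unturned), its +x side carries the lid hinge, its -y side (the robot's right) carries the stay on the outside.
- chest_lid (a joint): White lid, 220 x 170 x 12 mm, hinged along the far rim. 0 = as found, propped open 62 deg (1.082 rad) above shut; grows as the lid goes down; 1.082 = fully shut on the rim. A stiff hinge (0.5 N m of friction) lets the lid stay at any angle where it is left; it does not fall by itself. While the stay is locked the lid cannot go down.
- stay_knee (a joint): Bend of the stay's knee (angle between its two links). 0 = locked, resting on its stop 0.26 rad below straight; 0.26 = straight (dead centre); above that the knee is past centre and folds freely, the lid going down as it folds; about 2.82 with the lid shut.
- knob (a point): Middle of the red grip bar at the knee: round, 16 mm thick, 55 mm long, level, parallel to the chest's y, sticking out to its -y; this point is 48 mm outside the side wall. Fixed to the stay's lower link, so it moves on an arc about stay_pivot: up and to the chest's front to unlock; carried on over the top and down to the front it brings the lid down to half way or more (about 6 N).
- stay_pivot (a point): Point on the axis of the stay's lower pivot (parallel to the chest's y), 48 mm outside the side wall, level in y with the middle of the grip bar. Lower link, pivot to knee: 44 mm; upper link, knee to lid: 114 mm. With the lid shut the grip bar lies in front of this point.
- lid_hinge (a point): Middle of the lid's hinge axis, at rim height on the chest's +x edge; the axis is parallel to the chest's y.
- lid_edge (a point): Point on the lid's outer (upper) face, midway across, 20 mm back from its front edge and 200 mm from the hinge: a good place to push it down. About 102 mm above the worktop when the lid is shut.
- specimen_cup: Small white cup with a yellow screw cap, 54 mm across, 60 mm tall, loose; origin under its centre. To be left alone.
- jar_pink: White jar with a pink screw cap, 69 mm across, 92 mm tall, loose; origin under its centre. To be left alone.
- lab_timer: Dark grey timer with buttons, 68 x 58 x 19 mm, lying loose; origin under its centre. To be left alone.

How it is judged:
On the way, in this order (a step that is already met when the one before it is completed fails the run):
1. the knee of the stay is lifted past centre, so that the stay is unlocked (knee bend over 0.4 rad) (value of joint stay_knee above 0.4 rad), for 0.1 s.
2. the lid is down on the chest (value of joint chest_lid above 1.04 rad), for 0.2 s.
At the end, for the whole second after the job is handed in: The lid lies shut on the chest (within 0.04 rad of fully shut, about 9 mm at its front edge) and is at rest (value of joint chest_lid above 1.04 rad and velocity of joint chest_lid between -0.05 and 0.05 rad/s); the robot touches nothing.
It fails at once if the lid slams or is thrown (goes down faster than 2.5 rad/s) (velocity of joint chest_lid above 2.5 rad/s).
It fails at once if the specimen cup, the pink-capped jar or the timer is moved by more than 30 mm (distance of any of specimen_cup, jar_pink, lab_timer from where it was at the start of the episode above 0.03 m).
It also fails if it takes over 48 s, if anything falls off the work surface, if the arm or the gripper's body presses on something with over 40 N, if the wrist force passes 120 N, or if a joint passes its speed limit or range.

## Robot

A 6-joint arm with a two-finger parallel gripper is mounted at the origin on a cart in front of the work surface, level with it; the furniture and walls round the work are solid. World frame = base frame: x ahead of the robot, y to its left, z up, the work surface at z = 0. Lengths are in m, angles in rad, forces in N, time in s.
With the tool pointing down it reaches from about 0.375 to 0.9 m from the base axis. Payload 3.1 kg.
Tool frame: the origin (TCP) lies between the finger pads; the fingertips stand 22 mm ahead of it and the grasp point (between the pads) lies 3 mm ahead of it; z points along the fingers, y is the line along which they close (so a half turn about z gives the same grasp; the last joint's range is limited). The gripper opens to 87 mm and grips with 3 to 60 N. Pads are 19 mm wide; open, the fingers measure 117 mm over their backs; the gripper's body (75 mm by 190 mm) begins 51 mm behind the grasp point.
Start: joints at [0.948, 0.527, 1.433, -0, 1.181, -0.178], TCP at [0.269, 0.564, 0.216] pointing down, gripper open.
Joint ranges: [-3.08, 3.08], [-0.75, 2.2], [0.22, 2.44], [-1.43, 4.57], [0, 2.65], [-2.85, 2.85]. Speed limits (rad/s): [2.79, 2.79, 3.14, 3.14, 3.14, 3.14].

## Interface

Orientations are given as a unit quaternion [x, y, z, w].
In Python, from rig import robot gives the robot as it stands.
- The arm moves only by the tool move_arm, never from a script. Its argument "series" is text: rows parted by semicolons, each of 6 numbers parted by spaces: the shift along the tool's x, y, z in mm, then the turn, a rotation vector about the tool's x, y, z in degrees. In form: dx dy dz ax ay az; .... A call has 1 to 8 rows; each row is the pose to reach, as a shift and turn from the pose commanded when the call began, along the tool's axes at that moment; what a row does not reach only later rows make up. A row lasts 1/12 s, in which the tool goes at most 41.7 mm and 7.16 degrees, less where a joint would pass 70% of its speed; a pose out of reach is approached as far as the arm can. A call with a gripper value outside its range is refused whole. "jaw" is the opening, from 0 (shut) to 1 (fully open), set as the call begins (left out, the last holds). The fingers move at their own pace and stop on an object; "newtons" is the grip in N (left out, the last holds). Time passes only in rows, so rows that repeat a pose let the fingers close. It gives the time, the measured TCP pose, the force, the opening and the grip force at its end, in the units of the state.
- robot.get_obs(): the state, without advancing time (a new reading comes with each control period).
- robot.camera(name): name is "scene" or "top" or "wrist"; returns a dict with "img" (480x640x3 uint8, red, green, blue), "mtx" (3x3 intrinsics, pixels), "world_to_cam" (4x4, takes a point from world to camera coordinates). Camera axes: x right, y down, z forward; pixel columns grow to the right and rows downward; lengths in m; the calibration is good to about 2 mm. The wrist camera is an equidistant fisheye: a pixel r from the principal point sees the ray r / f radians off the axis. A picture is of the moment at which its call begins. There is no depth.
- robot.hand_in(): hands the job in; it is judged then, once.
Trained networks look in a picture, given as the dict that the camera call returned (one of the last four; its "shot" number tells which), for a name from the list of things; names that differ only in an ending like _2 or _b are one class to them, and where a whole thing is asked for, a point or a joint stands for the part that bears it (a point fixed in the world has none). Each returns a list of dicts, best first, with "p" (0 to 1); they miss things now and then, are a little off and sometimes report something else, mostly with a low value. They report only what shows in the picture. A call takes as long as a camera call.
- robot.search_frame(picture, thing): "xyz" ([x, y, z] in m, in world coordinates, good to about 4 mm: the middle of the surface that is visible of it).
- robot.tip_of(picture, thing): "xyz" ([x, y, z] in m, in world coordinates, good to about 4 mm: a listed point, or the origin of a listed thing).
The state is a dict: "time": time; "q": joint angles; "joint_velocities": joint speeds; "joint_torque": joint torques, N m; "position": TCP position; "tool_rot": TCP orientation; "ft_force": force on the tool from outside, world axes, zero at the start; "moment": the same for the moment, N m; "grip_width": finger opening in m; "grip_force": force on a finger pad.
Only numpy, scipy, OpenCV 4.12 (cv2) and the standard library are available. Lean on these libraries where they do the work, as an engineer would, in place of code of your own. Each camera call takes 0.05 s, during which the arm holds its last target. There are 200 camera calls.

## Working session

There is one attempt and no reset: what is moved stays moved. The work goes in short steps, Python scripts to look and compute and a tool call to move; the robot and the scene stay as the last step left them, time stands still between calls to the robot, and variables do not carry over. Pictures are saved under pics/ and viewed, at most 11 in all, crops included, and the job is handed in when it is done.

Besides the shell and the picture viewer there is one more tool, called after "Call:" in YAML: its name, and indented under it one key for each argument. move_arm: Moves the arm, as the interface text tells. Its arguments: {"type":"object","properties":{"series":{"type":"string"},"jaw":{"type":"number"},"newtons":{"type":"number"}},"required":["series"]}

```bash
mkdir -p pics
python3 - <<'E'
from rig import robot
import cv2
for n in ("scene","top"):
    p=robot.camera(n); cv2.imwrite(f"pics/{n}0.png",p["img"][:,:,::-1])
    for t in ("knob","stay_pivot","lid_hinge","lid_edge","chest","specimen_cup","jar_pink","lab_timer"):
        r=robot.tip_of(p,t)
        print(n,t,[( [round(v,3) for v in d["xyz"]],round(d["p"],2)) for d in r[:2]])
o=robot.get_obs(); print(o["time"],o["position"],o["tool_rot"])
E
```

```text
scene knob [([0.54, -0.336, 0.095], 0.72)]
scene stay_pivot [([0.5, -0.344, 0.084], 0.84)]
scene lid_hinge [([0.644, -0.182, 0.088], 0.96)]
scene lid_edge [([0.56, -0.197, 0.273], 0.69)]
scene chest [([0.537, -0.204, 0.003], 0.87)]
scene specimen_cup [([0.396, 0.063, 0.005], 0.77)]
scene jar_pink [([0.368, -0.442, -0.002], 0.74), ([0.405, 0.265, 0.001], 0.72)]
scene lab_timer [([0.368, -0.439, -0.002], 0.8)]
top knob [([0.541, -0.337, 0.095], 0.47)]
top stay_pivot [([0.5, -0.343, 0.082], 0.74), ([0.536, -0.199, -0.001], 0.35)]
top lid_hinge [([0.644, -0.18, 0.09], 0.63)]
top lid_edge [([0.566, -0.198, 0.272], 0.94)]
top chest [([0.534, -0.199, 0.004], 0.71)]
top specimen_cup [([0.395, 0.067, 0.005], 0.68)]
top jar_pink [([0.406, 0.267, 0.005], 0.97), ([0.394, 0.067, 0.005], 0.31)]
top lab_timer [([0.367, -0.44, 0.001], 0.55)]
0.9 [0.26890313 0.56418961 0.21567611] [2.20570899e-01 9.75370943e-01 2.58553944e-05 2.78914865e-05]
```

View pics/scene0.png

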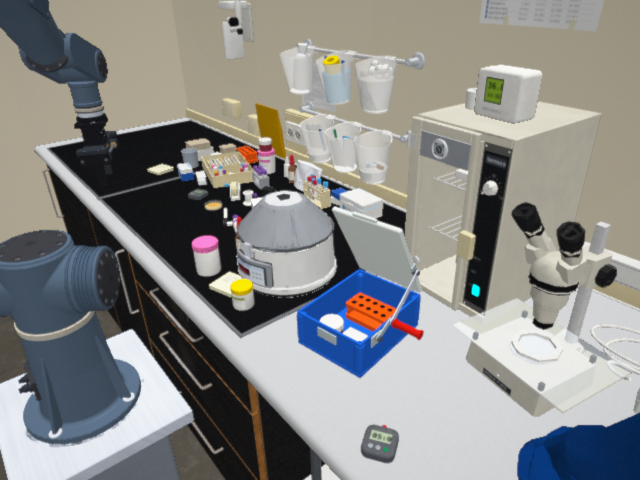

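View pics/top0.png

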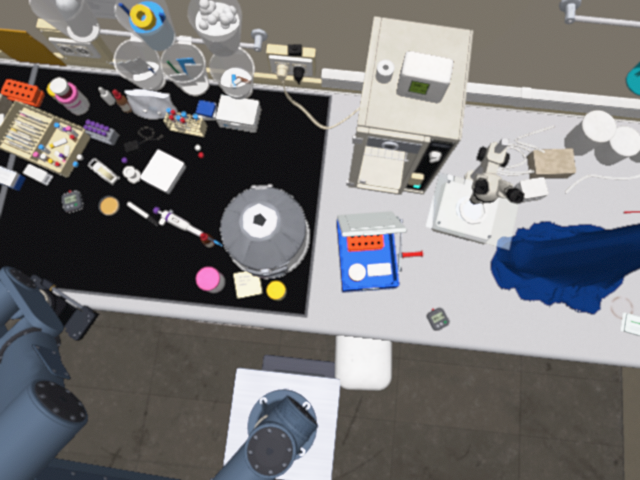

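Chest at about (0.535, −0.20), yawed about 10° (lid at px (360,240) in scene, red bar at (408,328)). The points agree with the given sizes. The timer is near (380,443).

```bash
cat > h.py <<'E'
from rig import robot
import numpy as np
from scipy.spatial.transform import Rotation as R
psi=0.17; C=np.array([0.535,-0.2,0])
def ch(x,y,z): return C+R.from_rotvec([0,0,psi]).apply([x,y,z])
def tool_down(yaw): # tool y along world heading yaw, z down
    y=np.array([np.cos(yaw),np.sin(yaw),0]); z=np.array([0,0,-1.]); return R.from_matrix(np.c_[np.cross(y,z),y,z])
def rows(targets,rot=None):
    o=robot.get_obs(); r0=R.from_quat(o["tool_rot"]); p0=np.array(o["position"])
    rv=np.degrees((r0.inv()*(rot or r0)).as_rotvec())
    for t in targets: print(np.round(t,3), np.round(1000*r0.inv().apply(np.array(t)-p0)), np.round(rv,1))
def st():
    o=robot.get_obs(); print(round(o["time"],2),np.round(o["position"],4),np.round(o["q"],2),np.round(o["ft_force"],1),o["grip_width"],o["grip_force"])
E
python3 - <<'E'
from h import *
rows([(0.37,0.2,0.32),(0.40,-0.2,0.31),ch(-.1,-.185,.27),ch(-.018,-.148,.2)],tool_down(psi))
E
```

```text
[0.37 0.2  0.32] [-248. -285. -104.] [ 0.   0.  54.8]
[ 0.4  -0.2   0.31] [-447. -633.  -94.] [ 0.   0.  54.8]
[ 0.468 -0.399  0.27 ] [-594. -784.  -54.] [ 0.   0.  54.8]
[ 0.542 -0.349  0.2  ] [-640. -707.   16.] [ 0.   0.  54.8]
```

Call:
move_arm:
  series: "-248 -285 -104 0 0 55; -248 -285 -104 0 0 55; -248 -285 -104 0 0 55; -248 -285 -104 0 0 55; -248 -285 -104 0 0 55; -248 -285 -104 0 0 55; -248 -285 -104 0 0 55; -248 -285 -104 0 0 55"
  jaw: 1

```text
time: 1.57
position: [0.355, 0.2528, 0.3049]
tool_rot: [0.648, 0.762, 0.0, 0.0]
ft_force: [-0.1, 0.1, -0.6]
grip_width: 0.0871
grip_force: 0.0
```

Run:
```python
from h import *
st();rows([(0.38,0.15,0.32),(0.40,-0.2,0.31),ch(-.1,-.185,.27),ch(-.018,-.148,.2)],tool_down(psi))
```

```text
1.57 [0.355  0.2528 0.3049] [ 0.36  0.15  1.76 -0.    1.23  0.2 ] [-0.1  0.1 -0.6] 0.0871180401100396 0.0
[0.38 0.15 0.32] [-105.    8.  -15.] [ 0.  -0.  -0.5]
[ 0.4  -0.2   0.31] [-454.  -28.   -5.] [ 0.  -0.  -0.5]
[ 0.468 -0.399  0.27 ] [-662.    7.   35.] [ 0.  -0.  -0.5]
[ 0.542 -0.349  0.2  ] [-624.   88.  105.] [ 0.  -0.  -0.5]
```

Call:
move_arm:
  series: "-454 -28 -5 0 0 -0.5; -454 -28 -5 0 0 -0.5; -454 -28 -5 0 0 -0.5; -454 -28 -5 0 0 -0.5; -454 -28 -5 0 0 -0.5; -454 -28 -5 0 0 -0.5; -454 -28 -5 0 0 -0.5; -454 -28 -5 0 0 -0.5"

```text
time: 2.23
position: [0.3895, -0.079, 0.3083]
tool_rot: [0.643, 0.766, 0.0, 0.001]
ft_force: [1.2, 1.5, 0.3]
grip_width: 0.087
grip_force: 0.0
```

Run:
```python
from h import *
st();rows([ch(-.13,-.185,.3),ch(-.018,-.148,.2)],tool_down(psi))
```

```text
2.23 [ 0.3895 -0.079   0.3083] [-0.48  0.09  1.83  0.    1.23 -0.66] [1.2 1.5 0.3] 0.08703261755778868 0.0
[ 0.438 -0.404  0.3  ] [-329.   -9.    8.] [0.1 0.  0.2]
[ 0.542 -0.349  0.2  ] [-292.  104.  109.] [0.1 0.  0.2]
```

Call:
move_arm:
  series: "-329 -9 8 0 0 0; -329 -9 8 0 0 0; -329 -9 8 0 0 0; -329 -9 8 0 0 0; -329 -9 8 0 0 0; -329 -9 8 0 0 0; -329 -9 8 0 0 0; -329 -9 8 0 0 0"

```text
time: 2.9
position: [0.438, -0.4052, 0.2997]
tool_rot: [0.643, 0.766, -0.0, 0.0]
ft_force: [1.4, 0.2, 0.0]
grip_width: 0.087
grip_force: 0.0
```

Run:
```python
from h import *
import cv2
st()
for n in ("scene","wrist"):
    p=robot.camera(n); cv2.imwrite(f"pics/{n}1.png",p["img"][:,:,::-1])
    for t in ("knob","stay_pivot","chest"):
        print(n,t,[( [round(v,3) for v in d["xyz"]],round(d["p"],2)) for d in robot.tip_of(p,t)[:2]])
rows([ch(-.018,-.15,.2),ch(-.018,-.15,.098)],tool_down(psi))
```

```text
2.9 [ 0.438  -0.4052  0.2997] [-0.93  0.41  1.4  -0.    1.33 -1.11] [1.4 0.2 0. ] 0.08704545933753934 0.0
scene knob [([0.539, -0.337, 0.095], 0.8), ([0.404, 0.268, -0.002], 0.64)]
scene stay_pivot [([0.502, -0.344, 0.082], 0.87)]
scene chest []
wrist knob [([0.537, -0.331, 0.096], 0.91)]
wrist stay_pivot []
wrist chest [([0.539, -0.203, -0.002], 0.7)]
[ 0.543 -0.351  0.2  ] [ 31. 112. 100.] [-0.  -0.   0.4]
[ 0.543 -0.351  0.098] [ 31. 112. 202.] [-0.  -0.   0.4]
```

View pics/wrist1.png

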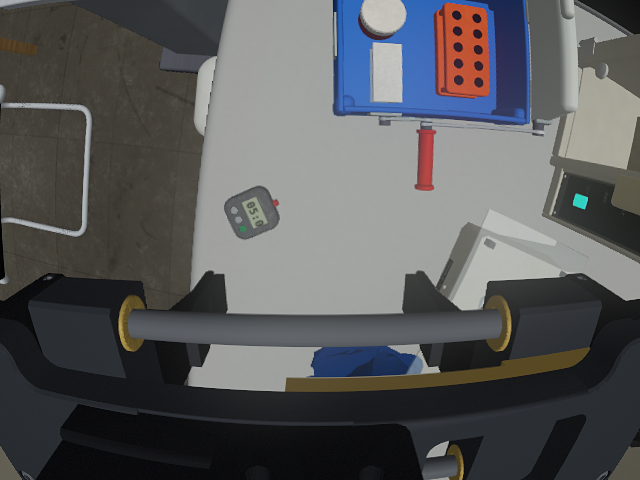

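The red bar is at px (427,160), vertical in the wrist image, so the closing direction is right. I'll check where the wrist camera sits relative to the lid.

Run:
```python
from h import *
p=robot.camera("wrist"); M=np.linalg.inv(np.array(p["world_to_cam"])); o=robot.get_obs()
print(R.from_quat(o["tool_rot"]).inv().apply(M[:3,3]-o["position"]), R.from_quat(o["tool_rot"]).inv().apply(M[:3,2]))
```

```text
[ 0.0761222  -0.00020885 -0.16837151] [-2.76375833e-01 -6.85710281e-04  9.61049389e-01]
```

The camera would overhang the lid. I'll turn the tool half a turn so it is on the outside, then approach.

Call:
move_arm:
  series: "0 0 0 0 0 56; 0 0 0 0 0 56; 0 0 0 0 0 56; 0 0 0 0 0 56; 0 0 0 0 0 56; 0 0 0 0 0 56; 0 0 0 0 0 56; 0 0 0 0 0 56"

```text
time: 4.02
position: [0.4383, -0.4013, 0.3003]
tool_rot: [0.928, 0.373, 0.0, 0.0]
ft_force: [-0.0, 0.1, -1.0]
grip_width: 0.0872
grip_force: 0.0
```

Call:
move_arm:
  series: "0 0 0 0 0 56; 0 0 0 0 0 56; 0 0 0 0 0 56; 0 0 0 0 0 56; 0 0 0 0 0 56; 0 0 0 0 0 56; 0 0 0 0 0 56; 0 0 0 0 0 56"

```text
time: 4.68
position: [0.4383, -0.4013, 0.3003]
tool_rot: [0.994, -0.107, 0.0, 0.0]
ft_force: [-0.5, 0.3, 1.4]
grip_width: 0.087
grip_force: 0.0
```

Call:
move_arm:
  series: "0 0 0 0 0 56; 0 0 0 0 0 56; 0 0 0 0 0 56; 0 0 0 0 0 56; 0 0 0 0 0 56; 0 0 0 0 0 56; 0 0 0 0 0 56; 0 0 0 0 0 56"

```text
time: 5.35
position: [0.4383, -0.4013, 0.3004]
tool_rot: [0.828, -0.561, 0.0, 0.0]
ft_force: [0.2, 1.1, -0.1]
grip_width: 0.087
grip_force: 0.0
```

Run:
```python
from h import *
st();rows([(.5415,-.35,.2),(.5415,-.35,.098)],tool_down(psi+np.pi))
```

```text
5.35 [ 0.4383 -0.4013  0.3004] [-0.93  0.4   1.41  0.    1.33  1.83] [ 0.2  1.1 -0.1] 0.08703290103833441 0.0
[ 0.542 -0.35   0.2  ] [  -9. -115.  100.] [-0. -0. 12.]
[ 0.542 -0.35   0.098] [  -9. -115.  202.] [-0. -0. 12.]
```

Call:
move_arm:
  series: "-9 -115 100 0 0 12; -9 -115 100 0 0 12; -9 -115 100 0 0 12; -9 -115 100 0 0 12; -9 -115 130 0 0 12; -9 -115 150 0 0 12; -9 -115 150 0 0 12; -9 -115 150 0 0 12"

```text
time: 6.02
position: [0.541, -0.3496, 0.1493]
tool_rot: [0.767, -0.642, -0.001, -0.0]
ft_force: [1.0, -0.1, 1.0]
grip_width: 0.0868
grip_force: 0.0
```

Run:
```python
from h import *
import cv2
st()
p=robot.camera("wrist"); cv2.imwrite("pics/w2.png",p["img"][:,:,::-1])
print(robot.tip_of(p,"knob")[:1])
rows([(.5415,-.35,.098)],tool_down(psi+np.pi))
```

```text
6.02 [ 0.541  -0.3496  0.1493] [-0.75  0.63  1.44 -0.    1.07  2.22] [ 1.  -0.1  1. ] 0.08678729308380614 0.0
[{'xyz': [0.5373, -0.3346, 0.0973], 'p': 0.78}]
[ 0.542 -0.35   0.098] [-2.  1. 54.] [-0.1 -0.2  0.3]
```

View pics/w2.png

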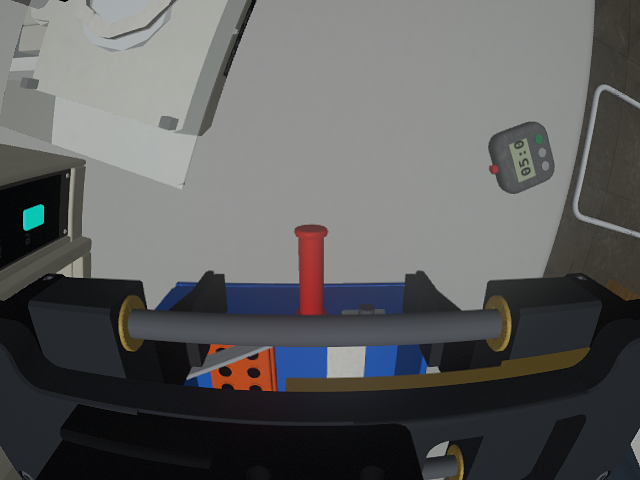

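The bar is centred between the fingers (px (311,270)). I'll descend and grip.

Call:
move_arm:
  series: "-1 2 25 0 0 0; -1 2 52 0 0 0; -1 2 52 0 0 0; -1 2 52 0 0 0"

```text
time: 6.45
position: [0.539, -0.3506, 0.0985]
tool_rot: [0.766, -0.643, -0.0, -0.0]
ft_force: [-0.1, 1.0, 0.7]
grip_width: 0.087
grip_force: 0.0
```

Call:
move_arm:
  series: "0 0 0 0 0 0; 0 0 0 0 0 0; 0 0 0 0 0 0; 0 0 0 0 0 0; 0 0 0 0 0 0; 0 0 0 0 0 0; 0 0 0 0 0 0; 0 0 0 0 0 0"
  jaw: 0
  newtons: 20

```text
time: 7.12
position: [0.5392, -0.3504, 0.0978]
tool_rot: [0.766, -0.643, -0.0, 0.0]
ft_force: [0.6, 0.1, -0.2]
grip_width: 0.0419
grip_force: 0.0
```

Run:
```python
from h import *
st()
o=robot.get_obs(); r0=R.from_quat(o["tool_rot"])
P=np.array([.501,-.344,.083]); d=np.array([np.cos(psi),np.sin(psi),0])
k=o["position"]-np.array([0,0,.003]); v=k-P; a0=np.arctan2(v[2],v@d); print("r",np.hypot(v@d,v[2]),np.degrees(a0))
for a in range(20,196,10):
    t=np.radians(a); w=.044*(np.cos(t)*d+np.array([0,0,np.sin(t)])-np.cos(a0)*d-np.array([0,0,np.sin(a0)]))
    print(a,np.round(1000*r0.inv().apply(w)))
```

```text
7.12 [ 0.5392 -0.3504  0.0978] [-0.75  0.69  1.48 -0.    0.97  2.22] [ 0.6  0.1 -0.2] 0.041912534038798126 0.0
r 0.038411408023037434 17.887301723922327
20 [-0.  1. -2.]
30 [-0.  4. -8.]
40 [ -0.   8. -15.]
50 [ -0.  14. -20.]
60 [ -0.  20. -25.]
70 [ -0.  27. -28.]
80 [ -0.  34. -30.]
90 [ -0.  42. -30.]
100 [ -0.  50. -30.]
110 [ -0.  57. -28.]
120 [ -0.  64. -25.]
130 [ -0.  70. -20.]
140 [ -0.  76. -15.]
150 [-0. 80. -8.]
160 [-0. 83. -2.]
170 [-0. 85.  6.]
180 [-0. 86. 14.]
190 [-0. 85. 21.]
```

Call:
move_arm:
  series: "0 0 0 0 0 0; 0 0 0 0 0 0; 0 0 0 0 0 0; 0 0 0 0 0 0; 0 0 0 0 0 0; 0 0 0 0 0 0; 0 0 0 0 0 0"

```text
time: 7.7
position: [0.5396, -0.3504, 0.098]
tool_rot: [0.766, -0.643, 0.0, -0.0]
ft_force: [1.3, 0.6, 1.3]
grip_width: 0.0013
grip_force: 0.9
```

Call:
move_arm:
  series: "0 1 -3 0 0 0; 0 2 -6 0 0 0; 0 4 -9 0 0 0; 0 6 -12 0 0 0; 0 8 -15 0 0 0; 0 8 -15 0 0 0"

```text
time: 8.2
position: [0.5311, -0.3522, 0.1136]
tool_rot: [0.766, -0.643, 0.0, 0.0]
ft_force: [-0.8, 0.4, -0.3]
grip_width: 0.0007
grip_force: 0.0
```

Run:
```python
from h import *
import cv2
st()
for n in ("scene",):
    p=robot.camera(n); cv2.imwrite("pics/s3.png",cv2.resize(p["img"][180:420,260:500,::-1],(600,600)))
    for t in ("knob","lid_edge","stay_pivot"): print(t,[np.round(d["xyz"],3) for d in robot.tip_of(p,t)[:1]])
```

```text
8.2 [ 0.5311 -0.3522  0.1136] [-0.76  0.67  1.49 -0.    0.99  2.21] [-0.8  0.4 -0.3] 0.0006750057538110912 0.0
knob [array([0.404, 0.267, 0.002])]
lid_edge [array([ 0.563, -0.197,  0.271])]
stay_pivot [array([ 0.501, -0.344,  0.082])]
```

View pics/s3.png

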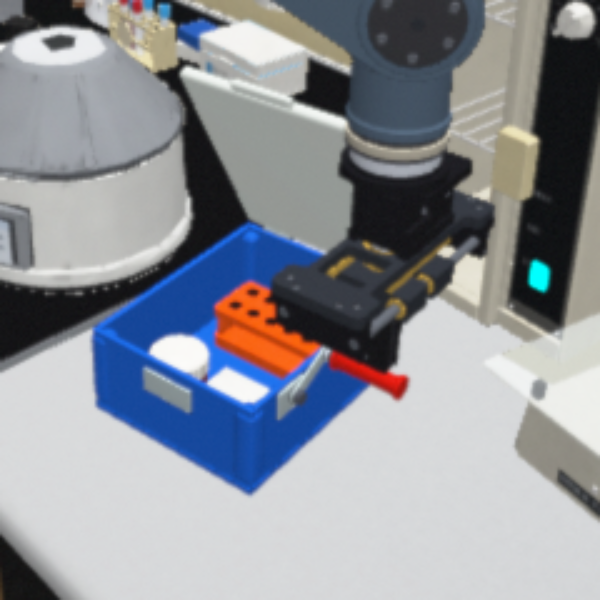

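The jaw closed to 0, so the bar wasn't between the pads. I'll triangulate the bar's ends myself from the scene and top pictures.

Run:
```python
from h import *
import cv2
ps={n:robot.camera(n) for n in("scene","top")}
ends={}
for n in ps:
    im=cv2.imread(f"pics/{n}0.png").astype(int); b,g,r=im[...,0],im[...,1],im[...,2]
    m=(r>120)&(g<60)&(b<70); 
    box=(slice(300,350),slice(385,440)) if n=="scene" else (slice(235,275),slice(395,435))
    ys,xs=np.nonzero(m[box]); ys=ys+box[0].start; xs=xs+box[1].start
    print(n,len(xs),xs.min(),xs.max(),ys.min(),ys.max(),xs.mean(),ys.mean())
    pts=np.c_[xs,ys]; c=pts.mean(0); u=np.linalg.svd(pts-c)[2][0]; u*=np.sign(u[0]); s=(pts-c)@u
    ends[n]=[c+u*s.min(),c,c+u*s.max()]; print(ends[n])
    if n=="top": print("scale")
Pm={n:np.array(ps[n]["mtx"])@np.array(ps[n]["world_to_cam"])[:3] for n in ps}
for i in range(3):
    X=cv2.triangulatePoints(Pm["scene"],Pm["top"],ends["scene"][i].reshape(2,1),ends["top"][i].reshape(2,1)); print((X[:3]/X[3]).ravel())
for X in ([.539,-.336,.095],[.5415,-.3265+.0,.095],[.5311,-.3522,.0916],[.5392,-.3504,.095]):
    for n in Pm:
        q=Pm[n]@np.r_[X,1]; print(X,n,np.round(q[:2]/q[2],1))
for n in ps: cv2.imwrite(f"pics/{n}4.png",ps[n]["img"][:,:,::-1])
a=cv2.resize(ps["top"]["img"][210:290,350:450,::-1],(500,400),interpolation=cv2.INTER_CUBIC); cv2.imwrite("pics/tc4.png",a)
```

```text
scene 227 385 422 310 338 406.2599118942731 328.1806167400881
[array([383.88528514, 317.29021122]), array([406.25991189, 328.18061674]), array([420.88173741, 335.29750012])]
top 45 403 421 252 256 412.3777777777778 253.9777777777778
[array([402.894221 , 254.8503805]), array([412.37777778, 253.97777778]), array([421.10806691, 253.17448485])]
scale
[ 0.52360157 -0.29717455  0.11582725]
[ 0.53985446 -0.33286751  0.09928389]
[ 0.54801759 -0.36121926  0.09422098]
[0.539, -0.336, 0.095] scene [407.4 330.7]
[0.539, -0.336, 0.095] top [412.9 254.8]
[0.5415, -0.3265, 0.095] scene [404.7 327.9]
[0.5415, -0.3265, 0.095] top [409.8 253.7]
[0.5311, -0.3522, 0.0916] scene [410.7 337.9]
[0.5311, -0.3522, 0.0916] top [417.9 258.2]
[0.5392, -0.3504, 0.095] scene [413.  334.3]
[0.5392, -0.3504, 0.095] top [417.7 255.3]
```

View pics/tc4.png

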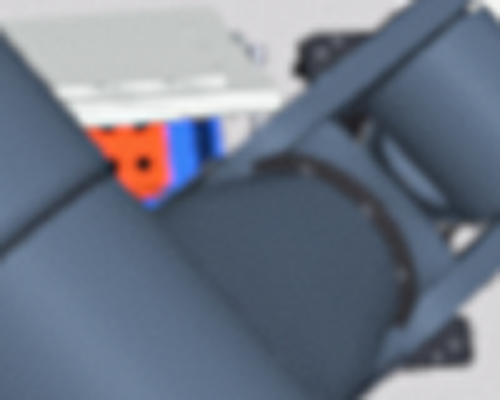

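Run:
```python
from h import *
import cv2
p=robot.camera("wrist"); st(); cv2.imwrite("pics/w5.png",p["img"][:,:,::-1])
M=np.array(p["world_to_cam"]);K=np.array(p["mtx"])
def pr(X):
    c=M[:3]@np.r_[X,1]; th=np.arctan2(np.hypot(c[0],c[1]),c[2]); u=c[:2]/np.hypot(c[0],c[1])*th; return np.round([K[0,0]*u[0]+K[0,2],K[1,1]*u[1]+K[1,2]])
o=robot.get_obs(); r=R.from_quat(o["tool_rot"])
print("tip",pr(o["position"]+r.apply([0,0,.022])),"tcp",pr(o["position"]))
for X in ([.54,-.334,.097],[.5446,-.361,.097]): print(pr(X))
```

```text
8.55 [ 0.5313 -0.3517  0.1125] [-0.76  0.67  1.49  0.    0.99  2.21] [ 0.6  0.1 -1.3] 0.00039526898166129614 0.0
tip [314. 271.] tcp [314. 287.]
[293. 302.]
[292. 255.]
```

View pics/w5.png

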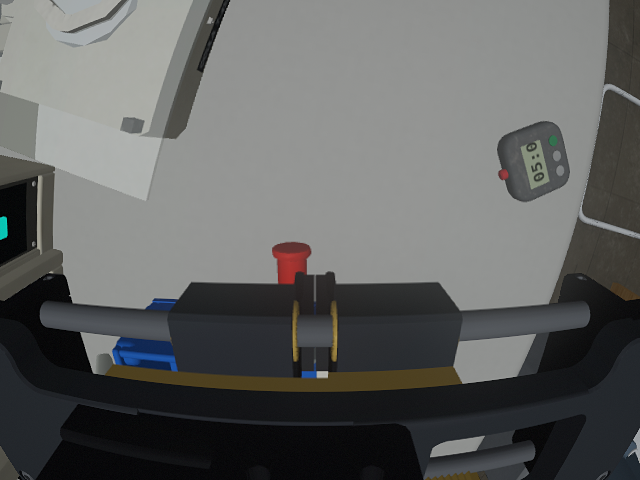

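Run:
```python
from h import *
import cv2
p=robot.camera("wrist"); M5=np.array(p["world_to_cam"]);K=np.array(p["mtx"]); o=robot.get_obs()
r5=R.from_quat(o["tool_rot"]); print(K[0,0])
T=np.eye(4);T[:3,:3]=r5.as_matrix();T[:3,3]=o["position"]; Mt=M5@T  # tool->cam
T2=np.eye(4);T2[:3,:3]=R.from_quat([.767,-.642,-.001,0]).as_matrix();T2[:3,3]=[.541,-.3496,.1493]
Ms={"w2":Mt@np.linalg.inv(T2),"w5":M5}
def pr(M,X):
    c=M[:3]@np.r_[X,1]; h=np.hypot(c[0],c[1]); u=c[:2]/h*np.arctan2(h,c[2]); return K[0,0]*u+K[:2,2]
obs={}
for n in Ms:
    im=cv2.imread(f"pics/{n}.png").astype(int); m=(im[...,2]>120)&(im[...,1]<70)&(im[...,0]<70)
    for row in range(224,286,6):
        x=np.nonzero(m[row,250:350])[0]+250
        if len(x): print(n,row,x.min(),x.max())
for z in (.06,.07,.08,.09,.10):
    for n in Ms:
        M=Ms[n]; e=np.array([.5446,-.361,z]); d=np.array([np.cos(psi),np.sin(psi),0])*.008
        q=e+np.array([-.003,.015,0]); print(z,n,np.round(pr(M,e)),"at15in",np.round(pr(M,q-d)),np.round(pr(M,q+d)))
```

```text
371.64829954431775
w2 236 297 323
w2 242 299 321
w2 248 299 321
w2 254 299 321
w2 260 299 321
w2 266 299 321
w2 272 300 321
w2 278 300 320
w2 284 300 320
w5 254 273 307
w5 260 278 303
w5 266 278 303
w5 272 278 295
w5 278 278 294
0.06 w2 [312. 220.] at15in [323. 241.] [301. 241.]
0.06 w5 [296. 235.] at15in [309. 259.] [284. 258.]
0.07 w2 [312. 224.] at15in [324. 245.] [301. 245.]
0.07 w5 [295. 240.] at15in [309. 264.] [283. 264.]
0.08 w2 [312. 227.] at15in [324. 249.] [300. 249.]
0.08 w5 [294. 245.] at15in [309. 270.] [281. 270.]
0.09 w2 [311. 232.] at15in [324. 254.] [300. 254.]
0.09 w5 [293. 251.] at15in [308. 277.] [280. 277.]
0.1 w2 [311. 236.] at15in [325. 260.] [299. 259.]
0.1 w5 [292. 257.] at15in [308. 284.] [278. 284.]
```

Run:
```python
from h import *
import cv2
p=robot.camera("scene"); P=np.array(p["mtx"])@np.array(p["world_to_cam"])[:3]; M=np.linalg.inv(np.array(p["world_to_cam"])); print("cam",M[:3,3])
o=robot.get_obs(); r=R.from_quat(o["tool_rot"])
x0,y0,s=350,270,7
im=cv2.resize(p["img"][y0:y0+85,x0:x0+100,::-1],None,fx=s,fy=s,interpolation=cv2.INTER_CUBIC)
def mk(X,c):
    q=P@np.r_[X,1]; q=q[:2]/q[2]; print(np.round(X,3),np.round(q,1)); cv2.circle(im,tuple(int(v) for v in ((q[0]-x0+.5)*s,(q[1]-y0+.5)*s)),4,c,-1)
mk(o["position"]+r.apply([0,0,.022]),(0,255,0)); mk(o["position"],(255,255,0)); mk([.54,-.334,.097],(255,0,255)); mk([.5446,-.361,.097],(255,0,255)); mk([.501,-.344,.083],(0,255,255))
mk(o["position"]+r.apply([0,0,-.04]),(255,255,255))
cv2.imwrite("pics/s6.png",im)
```

```text
cam [-0.05784909 -0.83541705  0.71407211]
[ 0.531 -0.352  0.091] [410.6 338.1]
[ 0.531 -0.352  0.113] [411.3 329.1]
[ 0.54  -0.334  0.097] [407.1 329.2]
[ 0.545 -0.361  0.097] [419.1 335. ]
[ 0.501 -0.344  0.083] [396.6 345.8]
[ 0.531 -0.352  0.153] [412.7 312.3]
```

View pics/s6.png

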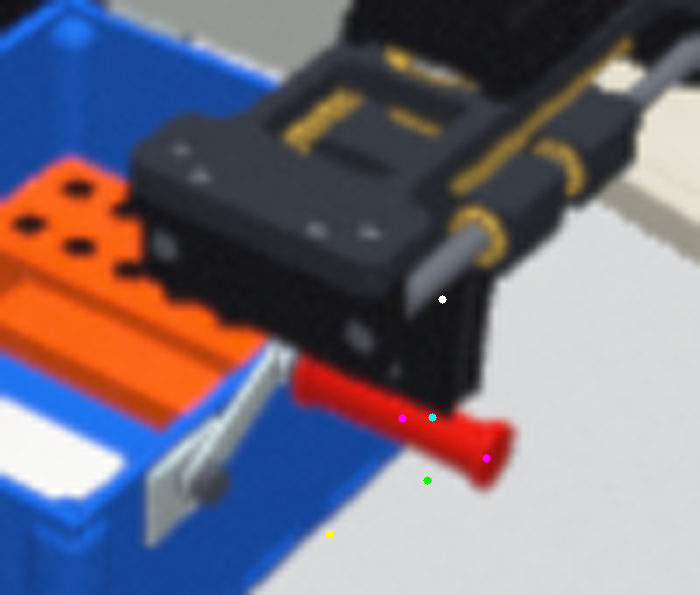

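Run:
```python
from h import *
p=robot.camera("wrist"); M=np.array(p["world_to_cam"]);K=np.array(p["mtx"])
def pr(X,dz=0):
    c=M[:3]@np.r_[np.array(X)-[0,0,dz],1]; h=np.hypot(c[0],c[1]); u=c[:2]/h*np.arctan2(h,c[2]); return np.round(K[0,0]*u+K[:2,2])
s=robot.camera("scene"); P=np.array(s["mtx"])@np.array(s["world_to_cam"])[:3]
# timer centre on z=.019 from scene pixel (380,443)
H=np.c_[P[:,0],P[:,1],P[:,2]*.019+P[:,3]]; w=np.linalg.solve(H,[380,442,1]); X=[w[0]/w[2],w[1]/w[2],.019]; print(X)
for dz in (0,.025): print(dz,"timer",pr(X,dz),"seen ~533,160")
print([ (np.round(d["xyz"],3),round(d["p"],2)) for d in robot.search_frame(p,"knob")], [ (np.round(d["xyz"],3),round(d["p"],2)) for d in robot.search_frame(s,"knob")])
```

```text
[np.float64(0.358889455022153), np.float64(-0.44592712031662796), 0.019]
0 timer [545. 160.] seen ~533,160
0.025 timer [530. 157.] seen ~533,160
[(array([ 0.543, -0.359,  0.105]), 0.83)] [(array([ 0.533, -0.324,  0.098]), 0.64)]
```

I'll probe: closed fingers over the bar, descending and watching the force.

Call:
move_arm:
  series: "0 0 -25 0 0 0; 0 -11 -25 0 0 0; 0 -11 -25 0 0 0; 0 -11 -18 0 0 0; 0 -11 -14 0 0 0; 0 -11 -11 0 0 0; 0 -11 -8 0 0 0; 0 -11 -8 0 0 0"

```text
time: 9.52
position: [0.5412, -0.3493, 0.1191]
tool_rot: [0.766, -0.643, -0.002, -0.0]
ft_force: [0.0, 1.0, 1.0]
grip_width: 0.0005
grip_force: 0.0
```

```bash
python3 -c "
from h import *
st()"
```

```text
9.52 [ 0.5412 -0.3493  0.1191] [-0.75  0.67  1.46 -0.    1.01  2.22] [0. 1. 1.] 0.0004760093641039276 0.0
```

Call:
move_arm:
  series: "0 0 3 0 0 0; 0 0 6 0 0 0; 0 0 9 0 0 0; 0 0 9 0 0 0"

```text
time: 9.85
position: [0.5418, -0.3496, 0.111]
tool_rot: [0.766, -0.643, -0.001, -0.0]
ft_force: [0.6, 0.4, 0.4]
grip_width: -0.0001
grip_force: 0.0
```

Call:
move_arm:
  series: "0 0 3 0 0 0; 0 0 6 0 0 0; 0 0 9 0 0 0; 0 0 9 0 0 0"

```text
time: 10.18
position: [0.5418, -0.3495, 0.102]
tool_rot: [0.766, -0.643, -0.001, -0.0]
ft_force: [-0.1, 0.5, -0.4]
grip_width: 0.0003
grip_force: 0.0
```

Call:
move_arm:
  series: "0 0 3 0 0 0; 0 0 6 0 0 0; 0 0 8 0 0 0; 0 0 8 0 0 0"

```text
time: 10.52
position: [0.5425, -0.3501, 0.0976]
tool_rot: [0.766, -0.643, 0.001, 0.0]
ft_force: [-2.5, 2.4, 13.7]
grip_width: 0.0006
grip_force: 6.9
```

Run:
```python
from h import *
import cv2
st()
s=robot.camera("scene"); w=robot.camera("wrist")
a=cv2.resize(s["img"][285:355,360:440,::-1],(400,350),interpolation=cv2.INTER_CUBIC)
b=w["img"][200:400,200:430,::-1]; b=cv2.resize(b,(399,350))
cv2.imwrite("pics/m7.png",np.hstack([a,b]))
```

```text
10.52 [ 0.5425 -0.3501  0.0976] [-0.75  0.7   1.48 -0.    0.97  2.22] [-2.5  2.4 13.7] 0.0006267273772747819 6.887643216177821
```

View pics/m7.png

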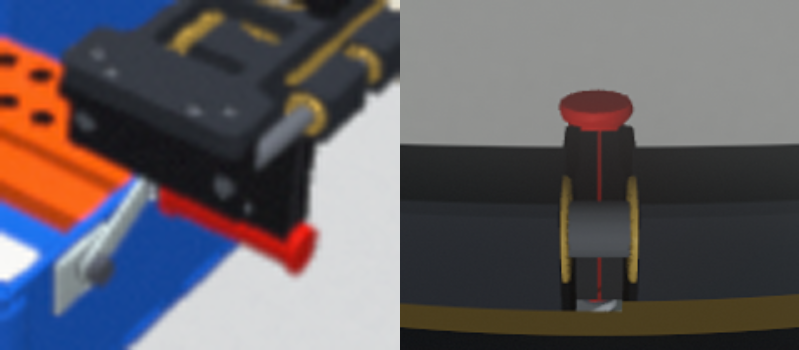

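The closed tips touch the bar's top at TCP z≈0.098, so the bar is lower in the tool's terms than measured. I'll check pivot and knee by intersecting scene rays with the side-wall plane.

Run:
```python
from h import *
s=robot.camera("scene"); P=np.array(s["mtx"])@np.array(s["world_to_cam"])[:3]
Mi=np.linalg.inv(np.array(s["world_to_cam"])); c0=Mi[:3,3]
def hit(px,yc):
    d=Mi[:3,:3]@np.linalg.solve(np.array(s["mtx"]),[*px,1]); Rz=R.from_rotvec([0,0,-psi])
    a=Rz.apply(c0-C); b=Rz.apply(d); t=(yc-a[1])/b[1]; return np.round(a+t*b,4)
print("pivot",hit((379.6,339),-.095),"knee",hit((391.4,322.6),-.10),"barstart",hit((393,324),-.106),"barend",hit((419.5,334),-.16))
# chest rim corner checks
for X in [(-.11,-.085,.09),(-.11,.085,.09),(-.11,-.085,0)]:
    q=P@np.r_[ch(*X),1]; print(X,np.round(q[:2]/q[2],1))
```

```text
pivot [-0.0561 -0.095   0.0765] knee [-0.0242 -0.1     0.1008] barstart [-0.0275 -0.106   0.1023] barend [-0.0158 -0.16    0.0982]
(-0.11, -0.085, 0.09) [359.  345.4]
(-0.11, 0.085, 0.09) [295.6 311. ]
(-0.11, -0.085, 0) [358.4 380.3]
```

Call:
move_arm:
  series: "0 0 -15 0 0 0; 0 0 -15 0 0 0; 0 0 -15 0 0 0; 0 0 -15 0 0 0; 0 0 -15 0 0 0; 0 0 -15 0 0 0; 0 0 -15 0 0 0; 0 0 -15 0 0 0"
  jaw: 0.6

```text
time: 11.33
position: [0.542, -0.3497, 0.1092]
tool_rot: [0.766, -0.643, -0.0, -0.0]
ft_force: [0.1, -0.4, -0.2]
grip_width: 0.0459
grip_force: 0.0
```

Call:
move_arm:
  series: "0 0 10 0 0 0; 0 0 20 0 0 0; 0 0 30 0 0 0; 0 0 36 0 0 0; 0 0 36 0 0 0"

```text
time: 11.75
position: [0.5408, -0.3487, 0.0712]
tool_rot: [0.766, -0.643, -0.002, -0.0]
ft_force: [0.1, -0.1, -0.3]
grip_width: 0.0519
grip_force: 0.0
```

Call:
move_arm:
  series: "0 0 0 0 0 0; 0 0 0 0 0 0; 0 0 0 0 0 0; 0 0 0 0 0 0; 0 0 0 0 0 0; 0 0 0 0 0 0; 0 0 0 0 0 0; 0 0 0 0 0 0"
  jaw: 0
  newtons: 20

```text
time: 12.42
position: [0.5433, -0.3499, 0.0743]
tool_rot: [0.766, -0.643, 0.001, -0.001]
ft_force: [2.9, 2.1, 0.9]
grip_width: 0.0153
grip_force: 20.0
```

Gripped (15.3 mm). I'll lift in small steps and read the force to find the arc.

Call:
move_arm:
  series: "0 0 -2 0 0 0; 0 1 -4 0 0 0; 0 1 -6 0 0 0; 0 2 -8 0 0 0; 0 2 -8 0 0 0"

```text
time: 12.83
position: [0.5397, -0.3504, 0.0818]
tool_rot: [0.766, -0.643, -0.0, 0.0]
ft_force: [2.2, -1.1, -4.4]
grip_width: 0.0152
grip_force: 20.0
```

Run:
```python
from h import *
st(); s=robot.camera("scene"); t=robot.camera("top")
for p in (s,t):
  for n in ("knob","stay_pivot","lid_edge"): print(n,[(np.round(d["xyz"],3),round(d["p"],2)) for d in robot.tip_of(p,n)[:1]])
```

```text
12.83 [ 0.5397 -0.3504  0.0818] [-0.75  0.72  1.49 -0.    0.94  2.22] [ 2.2 -1.1 -4.4] 0.015222247532888825 19.99104380607605
knob [(array([ 0.535, -0.335,  0.105]), 0.67)]
stay_pivot [(array([ 0.5  , -0.343,  0.085]), 0.66)]
lid_edge [(array([ 0.562, -0.197,  0.276]), 0.6)]
knob []
stay_pivot []
lid_edge [(array([ 0.565, -0.198,  0.27 ]), 0.85)]
```

Call:
move_arm:
  series: "0 2 -4 0 0 0; 0 4 -7 0 0 0; 0 7 -10 0 0 0; 0 10 -12 0 0 0; 0 13 -15 0 0 0; 0 16 -17 0 0 0; 0 16 -17 0 0 0"

```text
time: 13.82
position: [0.5245, -0.3532, 0.0996]
tool_rot: [0.766, -0.643, 0.001, -0.0]
ft_force: [2.5, -1.2, -5.0]
grip_width: 0.0154
grip_force: 20.0
```

```bash
cat > a.py <<'E'
from h import *
st(); s=robot.camera("scene")
for p in (s,robot.camera("top")):
  for n in ("knob","lid_edge"): print(n,[(np.round(d["xyz"],3),round(d["p"],2)) for d in robot.tip_of(p,n)[:1]])
o=robot.get_obs(); v=R.from_rotvec([0,0,-psi]).apply(o["position"]-C); v=v-[-.0583,0,.060]; print("r",np.hypot(v[0],v[2]),"ang",np.degrees(np.arctan2(v[2],v[0])))
E
python3 a.py
```

```text
13.82 [ 0.5245 -0.3532  0.0996] [-0.77  0.68  1.51  0.    0.95  2.2 ] [ 2.5 -1.2 -5. ] 0.015379049255226476 19.989085793495178
knob [(array([ 0.52 , -0.337,  0.117]), 0.63)]
lid_edge [(array([ 0.55 , -0.198,  0.266]), 0.61)]
knob []
lid_edge [(array([ 0.554, -0.2  ,  0.265]), 0.98)]
r 0.04517648542215902 ang 60.73040231838028
```

Unlocked and the lid is following. I'll continue over the top.

Call:
move_arm:
  series: "0 4 -2 0 0 0; 0 7 -3 0 0 0; 0 11 -4 0 0 0; 0 14 -5 0 0 0; 0 18 -5 0 0 0; 0 22 -5 0 0 0; 0 26 -5 0 0 0; 0 30 -5 0 0 0"

```text
time: 14.78
position: [0.4996, -0.3581, 0.1068]
tool_rot: [0.766, -0.643, 0.005, -0.003]
ft_force: [9.4, 3.4, 7.0]
grip_width: 0.015
grip_force: 20.0
```

```bash
python3 a.py
```

```text
14.78 [ 0.4996 -0.3581  0.1068] [-0.81  0.65  1.56  0.01  0.93  2.16] [9.4 3.4 7. ] 0.015016930900524555 20.002161115407944
knob [(array([ 0.502, -0.345,  0.082]), 0.56)]
lid_edge [(array([ 0.51 , -0.204,  0.239]), 0.88)]
knob []
lid_edge [(array([ 0.51 , -0.208,  0.235]), 0.6)]
r 0.046814576287397346 ang 95.4897194269056
```

Call:
move_arm:
  series: "0 3 0 0 0 0; 0 6 0 0 0 0; 0 10 1 0 0 0; 0 13 3 0 0 0; 0 17 5 0 0 0; 0 20 7 0 0 0; 0 23 9 0 0 0; 0 26 12 0 0 0"

```text
time: 15.75
position: [0.4741, -0.3629, 0.0947]
tool_rot: [0.765, -0.643, 0.005, -0.002]
ft_force: [11.3, 4.5, 7.0]
grip_width: 0.0151
grip_force: 20.0
```

```bash
python3 a.py
```

```text
15.75 [ 0.4741 -0.3629  0.0947] [-0.84  0.65  1.61  0.01  0.87  2.12] [11.3  4.5  7. ] 0.015113939631580326 19.998904913663864
knob [(array([ 0.471, -0.348,  0.107]), 0.48)]
lid_edge [(array([ 0.471, -0.347,  0.111]), 0.64)]
knob []
lid_edge []
r 0.04538594691162947 ang 131.56707730070409
```

Call:
move_arm:
  series: "0 2 3 0 0 0; 0 4 5 0 0 0; 0 6 8 0 0 0; 0 8 11 0 0 0; 0 10 14 0 0 0; 0 11 18 0 0 0; 0 12 22 0 0 0; 0 13 25 0 0 0"

```text
time: 16.72
position: [0.4709, -0.3651, 0.0754]
tool_rot: [0.764, -0.645, 0.014, -0.007]
ft_force: [32.5, 20.8, 28.6]
grip_width: 0.0151
grip_force: 25.0
```

```bash
sed -i 's/("knob","lid_edge")/("knob","lid_edge","chest_lid")/' a.py; python3 a.py
python3 - <<'E'
from h import *
import cv2
p=robot.camera("scene"); cv2.imwrite("pics/s8.png",cv2.resize(p["img"][190:390,280:480,::-1],(600,600)))
E
```

```text
16.72 [ 0.4709 -0.3651  0.0754] [-0.86  0.67  1.64  0.02  0.81  2.1 ] [32.5 20.8 28.6] 0.015102969357809996 25.016878127062228
knob [(array([ 0.469, -0.348,  0.103]), 0.47)]
lid_edge [(array([ 0.45 , -0.216,  0.121]), 0.97)]Traceback (most recent call last):
  File "a.py", line 4, in <module>
    for n in ("knob","lid_edge","chest_lid"): print(n,[(np.round(d["xyz"],3),round(d["p"],2)) for d in robot.tip_of(p,n)[:1]])
                                                                                                       ~~~~~~~~~~~~^^^^^
ValueError: it knows: chest, jar_pink, knob, lab_timer, lid_edge, lid_hinge, specimen_cup, stay_pivot
```

View pics/s8.png

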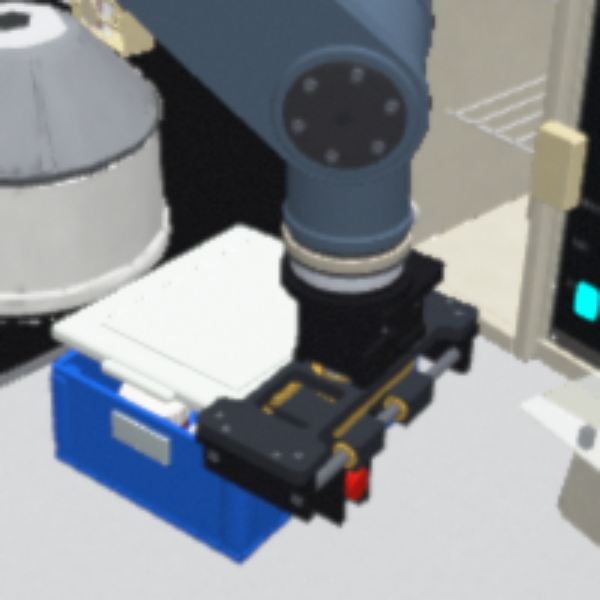

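Lid nearly shut (edge about 20 mm high). The force is rising, so I'll ease off, release, and finish by pushing on the lid edge.

Call:
move_arm:
  series: "0 -4 -5 0 0 0; 0 -6 -8 0 0 0; 0 -6 -8 0 0 0; 0 -6 -8 0 0 0; 0 -6 -8 0 0 0; 0 -6 -8 0 0 0; 0 -6 -8 0 0 0"
  jaw: 0.6

```text
time: 17.55
position: [0.4613, -0.3636, 0.0744]
tool_rot: [0.766, -0.643, -0.001, -0.0]
ft_force: [-0.4, -0.4, 0.2]
grip_width: 0.0497
grip_force: 0.0
```

```bash
sed -i 's/,"chest_lid"//' a.py; python3 a.py
```

```text
17.55 [ 0.4613 -0.3636  0.0744] [-0.86  0.67  1.64 -0.    0.83  2.11] [-0.4 -0.4  0.2] 0.049676992301674536 0.0
knob []
lid_edge [(array([ 0.448, -0.217,  0.12 ]), 0.94)]
knob []
lid_edge [(array([ 0.364, -0.44 ,  0.   ]), 0.34)]
r 0.04377457440040384 ang 160.46394442606626
```

Call:
move_arm:
  series: "5 0 -30 0 0 0; 25 0 -65 0 0 0; 30 0 -105 0 0 0; 30 0 -125 0 0 0; 30 0 -125 0 0 0"
  jaw: 0

```text
time: 18.27
position: [0.4701, -0.397, 0.2058]
tool_rot: [0.766, -0.643, 0.006, 0.001]
ft_force: [0.9, -1.2, 0.4]
grip_width: 0.0268
grip_force: 0.0
```

Run:
```python
from h import *
st(); rows([(.449,-.216,.2),(.449,-.216,.13)],tool_down(psi+np.pi))
```

```text
18.27 [ 0.4701 -0.397   0.2058] [-0.88  0.52  1.48 -0.    1.13  2.08] [ 0.9 -1.2  0.4] 0.026772569358496093 0.0
[ 0.449 -0.216  0.2  ] [-182.  -11.    4.] [-0.3 -0.6  0.2]
[ 0.449 -0.216  0.13 ] [-183.  -10.   74.] [-0.3 -0.6  0.2]
```

Call:
move_arm:
  series: "-182 -9 0 0 0 0; -182 -9 0 0 0 0; -182 -9 0 0 0 0; -182 -9 0 0 0 0; -182 -9 40 0 0 0; -182 -9 65 0 0 0; -182 -9 70 0 0 0; -182 -9 70 0 0 0"

```text
time: 18.93
position: [0.4434, -0.2114, 0.1279]
tool_rot: [0.766, -0.642, -0.003, 0.0]
ft_force: [-0.6, 0.3, -0.2]
grip_width: 0.0005
grip_force: 0.0
```

Call:
move_arm:
  series: "0 0 3 0 0 0; 0 0 6 0 0 0; 0 0 9 0 0 0; 0 0 12 0 0 0; 0 0 15 0 0 0; 0 0 18 0 0 0"

```text
time: 19.43
position: [0.445, -0.2133, 0.112]
tool_rot: [0.766, -0.643, 0.001, 0.0]
ft_force: [-0.8, -1.3, 1.0]
grip_width: 0.0003
grip_force: 0.6
```

```bash
python3 a.py
```

```text
19.43 [ 0.445  -0.2133  0.112 ] [-0.67  0.52  1.86 -0.    0.77  2.29] [-0.8 -1.3  1. ] 0.00034826111267230204 0.6163486372679472
knob [(array([ 0.469, -0.348,  0.105]), 0.81)]
lid_edge [(array([ 0.449, -0.216,  0.117]), 0.69)]
knob []
lid_edge []
r 0.06128212635965495 ang 122.2584470155443
```

Call:
move_arm:
  series: "0 0 3 0 0 0; 0 0 5 0 0 0; 0 0 8 0 0 0; 0 0 10 0 0 0; 0 0 12 0 0 0; 0 0 12 0 0 0"

```text
time: 20.23
position: [0.4447, -0.2126, 0.0993]
tool_rot: [0.766, -0.643, -0.0, -0.0]
ft_force: [0.3, 0.2, 0.4]
grip_width: 0.0006
grip_force: 0.0
```

Call:
move_arm:
  series: "0 0 2 0 0 0; 0 0 4 0 0 0; 0 0 6 0 0 0; 0 0 6 0 0 0"

```text
time: 20.57
position: [0.4448, -0.2127, 0.0953]
tool_rot: [0.766, -0.643, 0.0, 0.0]
ft_force: [-3.8, 1.5, 15.5]
grip_width: 0.0004
grip_force: 7.6
```

```bash
python3 a.py
```

```text
20.57 [ 0.4448 -0.2127  0.0953] [-0.67  0.55  1.87 -0.    0.73  2.29] [-3.8  1.5 15.5] 0.0003814762586090371 7.629048053640872
knob [(array([ 0.468, -0.348,  0.108]), 0.95)]
lid_edge [(array([ 0.445, -0.216,  0.102]), 0.8)]
knob [(array([ 0.464, -0.35 ,  0.105]), 0.47)]
lid_edge [(array([0.404, 0.265, 0.002]), 0.34)]
r 0.048196252229392784 ang 132.8883676292962
```

Call:
move_arm:
  series: "0 0 2 0 0 0; 0 0 2 0 0 0; 0 0 2 0 0 0; 0 0 2 0 0 0"

```text
time: 21.2
position: [0.4448, -0.2127, 0.0951]
tool_rot: [0.766, -0.642, 0.001, 0.0]
ft_force: [-6.3, 3.6, 29.9]
grip_width: 0.0002
grip_force: 15.0
```

```bash
python3 a.py
python3 - <<'E'
from h import *
import cv2
p=robot.camera("scene"); cv2.imwrite("pics/s9.png",cv2.resize(p["img"][230:390,280:440,::-1],(600,600)))
E
```

```text
21.2 [ 0.4448 -0.2127  0.0951] [-0.67  0.55  1.87 -0.    0.72  2.29] [-6.3  3.6 29.9] 0.00017671838230016036 15.002191280946136
knob [(array([ 0.467, -0.348,  0.106]), 0.95)]
lid_edge [(array([ 0.444, -0.214,  0.102]), 0.86)]
knob [(array([ 0.464, -0.351,  0.106]), 0.52)]
lid_edge []
r 0.04799594256849982 ang 133.07244993870026
```

View pics/s9.png

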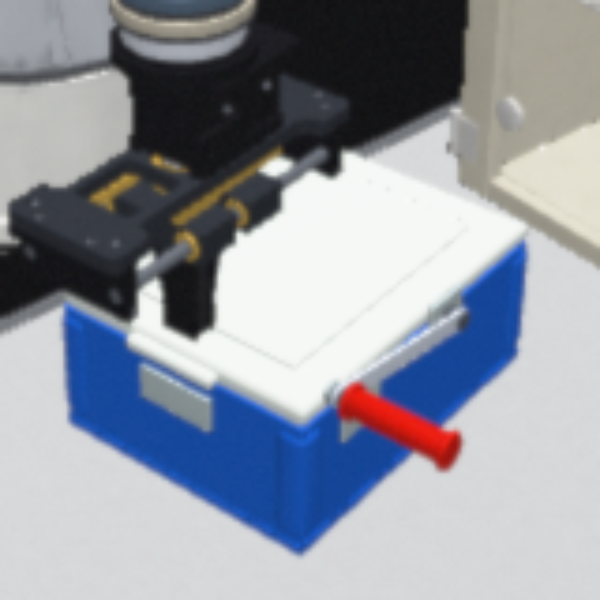

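The picture shows the lid flush on the rim (red bar at crop (400,425)). The force rose with no further motion, and lid_edge reads 0.102 as expected. I'll retract.

Call:
move_arm:
  series: "0 0 -5 0 0 0; 0 0 -15 0 0 0; 0 0 -40 0 0 0; 0 0 -70 0 0 0; 0 0 -100 0 0 0; 0 0 -100 0 0 0; 0 0 -100 0 0 0; 0 0 -100 0 0 0"

```text
time: 22.22
position: [0.4444, -0.2123, 0.1913]
tool_rot: [0.766, -0.643, -0.0, -0.0]
ft_force: [0.1, 0.2, 0.0]
grip_width: 0.0007
grip_force: 0.0
```

Run:
```python
from h import *
st()
for c in ("scene","top"):
    p=robot.camera(c)
    for n in ("lid_edge","lab_timer","specimen_cup"): print(n,[(np.round(d["xyz"],3),round(d["p"],2)) for d in robot.tip_of(p,n)[:1]])
```

```text
22.22 [ 0.4444 -0.2123  0.1913] [-0.67  0.39  1.79  0.    0.97  2.29] [0.1 0.2 0. ] 0.0007112650048266235 0.0
lid_edge [(array([ 0.447, -0.213,  0.101]), 0.63)]
lab_timer [(array([ 0.366, -0.44 , -0.   ]), 0.81)]
specimen_cup [(array([0.393, 0.066, 0.005]), 0.84)]
lid_edge [(array([ 0.452, -0.217,  0.102]), 0.87)]
lab_timer [(array([ 0.365, -0.439,  0.001]), 0.79)]
specimen_cup []
```

```bash
python3 -c "
from rig import robot
print(robot.hand_in())"
```

```text
the job is handed in; nothing more can be done
None
```

I unlocked the stay and closed the lid; at hand-in (22 s) its edge read about 102 mm, the shut height, and the arm was clear. The cup and timer read where they started, I didn't re-measure the jar, and no verdict came back.

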